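Rack the spanners in order of size

TASK

Take the three combination spanners from the work board and put them into the three cradles of the wooden spanner rack, one in each, in order of size: the largest next to the big hex bolt at one end of the rack, the middle one in the middle cradle and the smallest next to the small bolt. Each should lie flat, its shaft down in both notches of its cradle and centred along its length (either end may point forward). Leave the small wooden block and the screw jar where they are.

Things in the scene. Friction and masses are not known exactly. Their poses are not given: they have to be found in the camera images.
- spanner_22_center (a point): combination spanner, the largest of three, plain steel, lying flat, 264 mm long, heads up to 48 mm wide and 9 mm thick, straight shaft 20 mm wide and 5 mm thick (2 to 7 mm above its underside) over the middle. Starts on the fixed work board, 300 x 270 x 36 mm. The point is the centre, half-way up (4.5 mm above its underside); y runs along the spanner toward the ring end, x across it, z up
- spanner_17_center (a point): combination spanner, the middle size of three, plain steel, lying flat, 222 mm long, heads up to 40 mm wide and 9 mm thick, straight shaft 16 mm wide and 5 mm thick (2 to 7 mm above its underside) over the middle. Starts on the fixed work board, 300 x 270 x 36 mm. The point is the centre, half-way up (4.5 mm above its underside); y runs along the spanner toward the ring end, x across it, z up
- spanner_13_center (a point): combination spanner, the smallest of three, plain steel, lying flat, 174 mm long, heads up to 29 mm wide and 9 mm thick, straight shaft 12 mm wide and 5 mm thick (2 to 7 mm above its underside) over the middle. Starts on the fixed work board, 300 x 270 x 36 mm. The point is the centre, half-way up (4.5 mm above its underside); y runs along the spanner toward the ring end, x across it, z up
- cradle_left: left-hand (+y) wooden cradle of the rack, fixed: base 86 x 48 x 5 mm, two forks 76 mm apart along x, each 10 mm thick with a notch 36 mm wide in y. Origin: middle of its underside, on the rack's board 24 mm above the bench. Notch floor 12 mm, tine tops 24 mm above the origin. The row runs along y, cradles 66 mm apart; a seated spanner lies along x, its centre 14.5 mm above the origin
- cradle_middle: middle wooden cradle of the rack, fixed: base 86 x 48 x 5 mm, two forks 76 mm apart along x, each 10 mm thick with a notch 36 mm wide in y. Origin: middle of its underside, on the rack's board 24 mm above the bench. Notch floor 12 mm, tine tops 24 mm above the origin. The row runs along y, cradles 66 mm apart; a seated spanner lies along x, its centre 14.5 mm above the origin
- cradle_right: right-hand (-y) wooden cradle of the rack, fixed: base 86 x 48 x 5 mm, two forks 76 mm apart along x, each 10 mm thick with a notch 36 mm wide in y. Origin: middle of its underside, on the rack's board 24 mm above the bench. Notch floor 12 mm, tine tops 24 mm above the origin. The row runs along y, cradles 66 mm apart; a seated spanner lies along x, its centre 14.5 mm above the origin
- big_bolt: fixed dark steel hex bolt head, 26 mm across flats and 19 mm high with its washer, on one end of the rack's board (either end, 110 mm from the board's centre); origin at the middle of its underside on the board. At the other end of the board is a much smaller bolt, 10 mm across flats
- block_b: loose brown wooden offcut 45 x 90 x 24 mm, a bystander; origin at the middle of its underside
- screw_jar: loose clear jar with a red lid, 66 mm across, 84 mm high, a bystander; origin at the middle of its underside

How it is judged (in metres and radians):
At the end, for the whole second after the job is handed in: Largest spanner in the cradle next to the big bolt, middle size in the middle cradle, smallest in the cradle by the small bolt; each lies down in both notches, flat (within 0.1 rad), centred within 20 mm along its length and 15 mm across and parallel to the cradle within 0.26 rad, and is at rest (((y of big_bolt in the frame of cradle_middle above 0 m and x of spanner_22_center in the frame of cradle_left between -0.02 and 0.02 m and y of spanner_22_center in the frame of cradle_left between -0.015 and 0.015 m and z of spanner_22_center in the frame of cradle_left between 0.01 and 0.019 m and angle between the y axis of spanner_22_center and the x axis of cradle_left, either way round below 0.26 rad and x of spanner_17_center in the frame of cradle_middle between -0.02 and 0.02 m and y of spanner_17_center in the frame of cradle_middle between -0.015 and 0.015 m and z of spanner_17_center in the frame of cradle_middle between 0.01 and 0.019 m and angle between the y axis of spanner_17_center and the x axis of cradle_middle, either way round below 0.26 rad and x of spanner_13_center in the frame of cradle_right between -0.02 and 0.02 m and y of spanner_13_center in the frame of cradle_right between -0.015 and 0.015 m and z of spanner_13_center in the frame of cradle_right between 0.01 and 0.019 m and angle between the y axis of spanner_13_center and the x axis of cradle_right, either way round below 0.26 rad) or (y of big_bolt in the frame of cradle_middle below 0 m and x of spanner_22_center in the frame of cradle_right between -0.02 and 0.02 m and y of spanner_22_center in the frame of cradle_right between -0.015 and 0.015 m and z of spanner_22_center in the frame of cradle_right between 0.01 and 0.019 m and angle between the y axis of spanner_22_center and the x axis of cradle_right, either way round below 0.26 rad and x of spanner_17_center in the frame of cradle_middle between -0.02 and 0.02 m and y of spanner_17_center in the frame of cradle_middle between -0.015 and 0.015 m and z of spanner_17_center in the frame of cradle_middle between 0.01 and 0.019 m and angle between the y axis of spanner_17_center and the x axis of cradle_middle, either way round below 0.26 rad and x of spanner_13_center in the frame of cradle_left between -0.02 and 0.02 m and y of spanner_13_center in the frame of cradle_left between -0.015 and 0.015 m and z of spanner_13_center in the frame of cradle_left between 0.01 and 0.019 m and angle between the y axis of spanner_13_center and the x axis of cradle_left, either way round below 0.26 rad)) and angle between each of spanner_22_center, spanner_17_center, spanner_13_center's own z axis and vertical below 0.1 rad and linear speed of each of spanner_22, spanner_17, spanner_13 below 0.02 m/s); the robot touches nothing.
It fails at once if the small wooden block is pushed more than 30 mm from its place (distance of block_b from where it was at the start of the episode above 0.03 m).
It fails at once if the screw jar is pushed more than 30 mm from its place (distance of screw_jar from where it was at the start of the episode above 0.03 m).
It also fails if it takes over 80 s, if anything falls off the work surface, if the arm or the gripper's body presses on something with over 40 N, if the wrist force passes 120 N, or if a joint passes its speed limit or range.

ROBOT

A 6-joint arm with a two-finger parallel gripper is mounted at the origin on the work surface; the furniture and walls round the work are solid. World frame = base frame: x ahead of the robot, y to its left, z up, the work surface at z = 0. Lengths are in mm, angles in rad, forces in N, time in s.
With the tool pointing down it reaches from about 325 to 850 mm from the base axis. Payload 15.5 kg.
Tool frame: the origin (TCP) lies midway between the tips of the shut fingers; the grasp point (between the pads) lies 19 mm behind it (hold_point_z is the distance from the TCP to the grasp point, in mm); z points along the fingers, y is the line along which they close (so a half turn about z gives the same grasp; the last joint's range is limited). The gripper opens to 91 mm and grips with 3 to 60 N. Pads are 32 mm wide; open, the fingers measure 118 mm over their backs; the gripper's body (76 mm by 178 mm) begins 60 mm behind the grasp point.
Start: joints at [1.054, 0.494, 1.345, -0, 1.302, -0.096], TCP at [255.302, 570.48, 213.915] pointing down, gripper open.
Joint ranges: [-2.91, 2.91], [-0.82, 2.16], [0.22, 2.67], [-1.22, 4.37], [0.12, 2.79], [-3.08, 3.08]. Speed limits (rad/s): [1.89, 1.89, 2.57, 3.01, 3.01, 3.01].

INTERFACE

Orientations are given as a 3x3 rotation matrix whose columns are the frame's x, y, z axes.
In Python, from station import * gives the robot as it stands.
- The arm moves only by the tool send_rows, never from a script. Its argument "series" is a list of rows, each an object with "claw": the gripper command: -1 is shut, 1 is fully open, values between are in proportion; "slide": the shift along the tool's x, y, z in mm, a list of three; "yaw": the turn about the tool's z in rad. A call has 1 to 5 rows; each row shifts and turns the commanded pose from where the row before left it, along the tool's axes as they then stand; what a row does not reach is not made up. A row lasts 1/8 s, in which the tool goes at most 62.5 mm and 10.7 degrees, less where a joint would pass 70% of its speed; a pose out of reach is approached as far as the arm can. A call with a gripper value outside its range is refused whole. The fingers move at their own pace and stop on an object; "grip_force" is the grip in N (left out, the last holds). Time passes only in rows, so rows that do not move let the fingers close. It gives the time, the measured TCP pose, the force, the opening and the grip force at its end, in the units of the state.
- get_obs(): the state, without advancing time (a new reading comes with each control period).
- snapshot(name): name is "scene" or "side" or "wrist"; returns a dict with "frame" (384x512x3 uint8, blue, green, red), "fov_y" (degrees; the focal length in pixels is half the picture's height over the tangent of half this angle, whatever the lens; pixels are square), "cx", "cy" (the principal point, pixels), "D" ([k1, k2, p1, p2, k3] as OpenCV has them; the pictures are not rectified), "origin" and "attitude" of the camera in the world. Camera axes: x right, y down, z forward; pixel columns grow to the right and rows downward; lengths in mm; the calibration is good to about 2 mm. A picture is of the moment at which its call begins. There is no depth.
- sign_off(): hands the job in; it is judged then, once.
Trained networks look in a picture, given as the dict that the camera call returned (one of the last four; its "shot" number tells which), for a name from the list of things; names that differ only in an ending like _2 or _b are one class to them, and where a whole thing is asked for, a point or a joint stands for the part that bears it (a point fixed in the world has none). Each returns a list of dicts, best first, with "confidence" (0 to 1); they miss things now and then, are a little off and sometimes report something else, mostly with a low value. They report only what shows in the picture. A call takes as long as a camera call.
- silhouettes(picture, query): "pixels" (384x512 bool, what is visible of it).
- place_of(picture, query): "location" ([x, y, z] in mm, in world coordinates, good to about 4 mm: a listed point, or the origin of a listed thing).
The state is a dict: "time_s": time; "joint_positions": joint angles; "qvel": joint speeds; "joint_efforts": joint torques, N m; "eef_pos": TCP position; "orientation": TCP orientation; "force": force on the tool from outside, world axes, zero at the start; "wrist_torque": the same for the moment, N m; "grip_width": finger opening in mm; "grasp_force": force on a finger pad.
Only numpy, scipy, OpenCV 4.12 (cv2) and the standard library are available. Lean on these libraries where they do the work, as an engineer would, in place of code of your own. Each camera call takes 0.05 s, during which the arm holds its last target. There are 200 camera calls.

## Working session

There is one attempt and no reset: what is moved stays moved. The work goes in short steps, Python scripts to look and compute and a tool call to move; the robot and the scene stay as the last step left them, time stands still between calls to the robot, and variables do not carry over. Pictures are saved under pics/ and viewed, at most 14 in all, crops included, and the job is handed in when it is done.

Besides the shell and the picture viewer there is one more tool, called as a command line: name --argument value ..., lists and objects as JSON in quotes. send_rows: Moves the arm, as the interface text tells. Its arguments: {"type":"object","properties":{"series":{"type":"array"},"grip_force":{"type":"number"}},"required":["series"]}

```bash
mkdir -p pics
cat > h.py <<'E'
from station import *
import numpy as np, cv2
def K(p):
    f=p["frame"].shape[0]/2/np.tan(np.radians(p["fov_y"])/2)
    return np.array([[f,0,p["cx"]],[0,f,p["cy"]],[0,0,1]])
def ray(p,uv,z):
    n=cv2.undistortPoints(np.array(uv,float).reshape(-1,1,2),K(p),np.array(p["D"])).reshape(-1,2)
    R=np.array(p["attitude"]);o=np.array(p["origin"])
    d=np.c_[n,np.ones(len(n))]@R.T
    return o+d*((z-o[2])/d[:,2])[:,None]
E
python3 - <<'E'
from h import *
names=["spanner_22_center","spanner_17_center","spanner_13_center","cradle_left","cradle_middle","cradle_right","big_bolt","block_b","screw_jar"]
ims=[]
for c in ["scene","side"]:
    p=snapshot(c); ims.append(p["frame"]); print(c,np.round(p["origin"]),np.round(p["attitude"],2).tolist())
    for n in names:
        print(n,[(np.round(d["location"]).tolist(),round(d["confidence"],2)) for d in place_of(p,n)[:2]])
    cv2.imwrite(f"pics/{c}.png",cv2.resize(p["frame"],(800,600)))
o=get_obs();print(o["time_s"],o["eef_pos"],np.round(o["orientation"],3).tolist(),o["grip_width"])
E
```

```text
scene [856. 933. 962.] [[-0.95, 0.22, -0.22], [0.32, 0.63, -0.71], [-0.02, -0.75, -0.66]]
spanner_22_center [([507.0, 232.0, 41.0], 0.85)]
spanner_17_center [([421.0, 190.0, 37.0], 0.84)]
spanner_13_center [([598.0, 234.0, 40.0], 0.85)]
cradle_left [([473.0, -73.0, 25.0], 0.86)]
cradle_middle [([489.0, -133.0, 27.0], 0.59)]
cradle_right [([505.0, -203.0, 24.0], 0.69)]
big_bolt [([512.0, -240.0, 25.0], 0.6)]
block_b [([374.0, -312.0, 2.0], 0.71), ([506.0, 230.0, 40.0], 0.71)]
screw_jar [([787.0, 113.0, 1.0], 0.91)]
side [ 594. 1013.  930.] [[-1.0, 0.05, -0.02], [0.05, 0.65, -0.76], [-0.02, -0.76, -0.65]]
spanner_22_center []
spanner_17_center [([425.0, 193.0, 39.0], 0.73)]
spanner_13_center [([604.0, 228.0, 37.0], 0.72)]
cradle_left [([473.0, -69.0, 22.0], 0.62)]
cradle_middle [([490.0, -133.0, 24.0], 0.54)]
cradle_right [([506.0, -198.0, 24.0], 0.6)]
big_bolt [([502.0, -198.0, 22.0], 0.63), ([514.0, -242.0, 19.0], 0.42)]
block_b [([377.0, -304.0, -3.0], 0.61), ([599.0, 232.0, 37.0], 0.24)]
screw_jar [([783.0, 109.0, -2.0], 0.55), ([476.0, -74.0, 23.0], 0.52)]
1.0 [255.30677084 570.46772344 213.90925444] [[-0.913, 0.408, -0.0], [0.408, 0.913, -0.0], [-0.0, -0.0, -1.0]] 90.862991918679
```

View pics/scene.png

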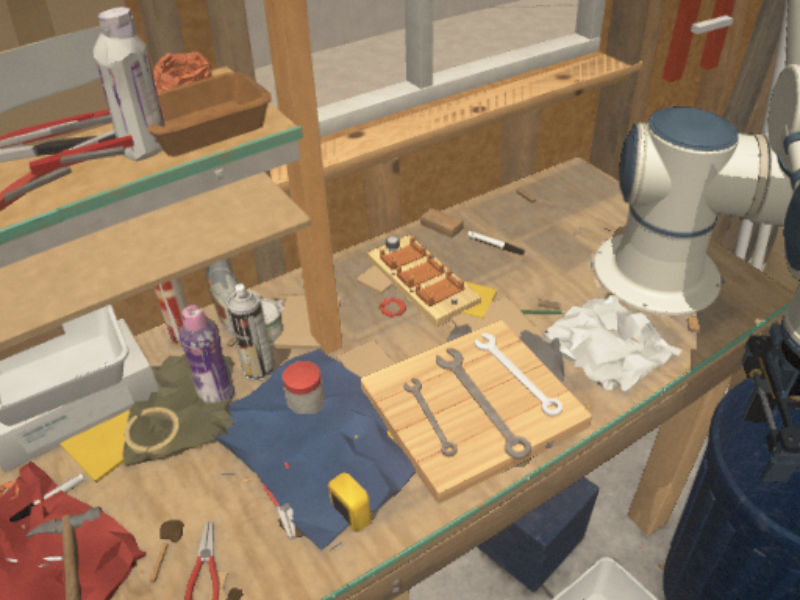

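View pics/side.png

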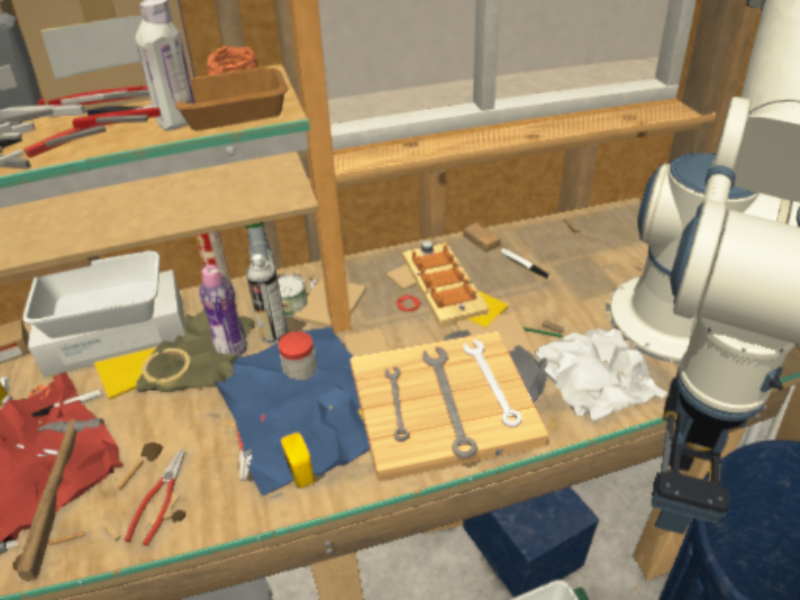

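Run:
```python
from h import *
for c in ["scene","side"]:
    p=snapshot(c); 
    for n in ["spanner_22_center","spanner_17_center","spanner_13_center"]:
        for d in silhouettes(p,n)[:2]:
            m=d["pixels"]; v,u=np.nonzero(m)
            if len(u)<30: continue
            w=ray(p,np.c_[u,v],42)[:,:2]
            c0=w.mean(0);U,S,V=np.linalg.svd(w-c0,full_matrices=False);a=V[0];t=(w-c0)@a
            s=(w-c0)@V[1]
            print(c,n,round(d["confidence"],2),len(u),"mid",np.round(c0+a*(t.max()+t.min())/2),"ang",round(np.arctan(a[1]/a[0]),3),"len",round(np.ptp(t)),"wid",round(np.ptp(s)), "ends",np.round(c0+a*t.min()),np.round(c0+a*t.max()))
```

```text
scene spanner_22_center 0.61 591 mid [507. 231.] ang -1.435 len 262 wid 48 ends [524. 101.] [489. 361.]
scene spanner_17_center 0.83 429 mid [425. 194.] ang -1.341 len 221 wid 38 ends [450.  86.] [400. 301.]
scene spanner_13_center 0.84 301 mid [600. 232.] ang -1.495 len 171 wid 31 ends [607. 147.] [594. 317.]
side spanner_22_center 0.94 645 mid [510. 233.] ang -1.422 len 266 wid 49 ends [530. 102.] [490. 365.]
side spanner_17_center 0.77 326 mid [427. 198.] ang -1.332 len 221 wid 36 ends [453.  90.] [401. 305.]
side spanner_13_center 0.67 298 mid [601. 234.] ang -1.506 len 178 wid 30 ends [606. 145.] [595. 323.]
```

The views show the rack with the big bolt at its far, −y end (scene picture about 392,243), so the largest goes right and the smallest left. The three spanners lie on the board at about (430,420), (485,405) and (520,375). I checked the positions in two views and they agree. Next I plan the first approach and check where the post is.

```bash
cat >> h.py <<'E'
def plan(x,y,z,psi,claw,step=50,ystep=.16,o=None):
    o=o or get_obs(); P=np.array(o["eef_pos"],float); R=np.array(o["orientation"])
    a=np.arctan2(R[1,1],R[0,1]); T=np.array([x,y,z],float)
    dy=(psi-a+np.pi/2)%np.pi-np.pi/2   # half-turn symmetric
    if psi-a>9: pass
    return _rows(P,a,T,dy,claw,step,ystep)
def _rows(P,a,T,dy,claw,step,ystep):
    n=int(max(1,np.ceil(np.linalg.norm(T-P)/step),np.ceil(abs(dy)/ystep)))
    out=[]
    for i in range(n):
        d=(T-P)/(n-i); yw=round(-dy/(n-i),3)
        X=np.array([-np.sin(a),np.cos(a),0]);Y=np.array([np.cos(a),np.sin(a),0])
        s=[round(float(v),1) for v in (d@X,d@Y,-d[2])]
        out.append({"claw":claw,"slide":s,"yaw":yw})
        P=P+s[0]*X+s[1]*Y-np.array([0,0,s[2]]); a-=yw; dy+=yw
    import json
    print(n,"rows");
    for i in range(0,n,5): print(json.dumps(out[i:i+5]))
E
python3 - <<'E'
from h import *
for c,uv in (("scene",(210,224)),("side",(216,211))):
    p=snapshot(c);print(c,ray(p,[uv],0))
plan(508,232,180,.14,0.0)
E
```

```text
scene [[714.96447041  -9.82861663   0.        ]]
side [[ 7.18226430e+02 -7.75871590e+00  1.13686838e-13]]
9 rows
[{"claw": 0.0, "slide": [-41.0, -22.9, 3.8], "yaw": 0.112}, {"claw": 0.0, "slide": [-43.3, -18.1, 3.8], "yaw": 0.112}, {"claw": 0.0, "slide": [-45.0, -13.2, 3.8], "yaw": 0.112}, {"claw": 0.0, "slide": [-46.2, -8.1, 3.8], "yaw": 0.112}, {"claw": 0.0, "slide": [-46.9, -2.8, 3.7], "yaw": 0.112}]
[{"claw": 0.0, "slide": [-46.9, 2.4, 3.8], "yaw": 0.112}, {"claw": 0.0, "slide": [-46.3, 7.6, 3.7], "yaw": 0.113}, {"claw": 0.0, "slide": [-45.1, 12.8, 3.8], "yaw": 0.112}, {"claw": 0.0, "slide": [-43.5, 17.8, 3.7], "yaw": 0.113}]
```

send_rows --series '[{"claw": 0.0,"slide": [-41.0,-22.9,3.8],"yaw": 0.112},{"claw": 0.0,"slide": [-43.3,-18.1,3.8],"yaw": 0.112},{"claw": 0.0,"slide": [-45.0,-13.2,3.8],"yaw": 0.112},{"claw": 0.0,"slide": [-46.2,-8.1,3.8],"yaw": 0.112},{"claw": 0.0,"slide": [-46.9,-2.8,3.7],"yaw": 0.112}]' --grip_force 30

```text
time_s: 2.12
eef_pos: [396.5, 381.2, 195.0]
orientation: [[-0.553, 0.833, 0.0], [0.833, 0.553, 0.0], [-0.0, 0.0, -1.0]]
force: [0.1, -0.0, 0.1]
grip_width: 46.2
grasp_force: 0.0
```

send_rows --series '[{"claw": 0.0,"slide": [-46.9,2.4,3.8],"yaw": 0.112},{"claw": 0.0,"slide": [-46.3,7.6,3.7],"yaw": 0.113},{"claw": 0.0,"slide": [-45.1,12.8,3.8],"yaw": 0.112},{"claw": 0.0,"slide": [-43.5,17.8,3.7],"yaw": 0.113},{"claw": 0.0,"slide": [0,0,0],"yaw": 0}]'

```text
time_s: 2.75
eef_pos: [509.6, 229.6, 179.8]
orientation: [[-0.135, 0.991, 0.0], [0.991, 0.135, -0.0], [-0.0, 0.0, -1.0]]
force: [0.3, 1.1, -1.6]
grip_width: 45.5
grasp_force: 0.0
```

```bash
cat >> h.py <<'E'
def axis(p,n,z=42,show=True):
    r=[]
    for d in silhouettes(p,n)[:2]:
        v,u=np.nonzero(d["pixels"])
        if len(u)<100: continue
        w=ray(p,np.c_[u,v],z)[:,:2]
        c0=w.mean(0);V=np.linalg.svd(w-c0,full_matrices=False)[2];a=V[0];t=(w-c0)@a
        print(n,round(d["confidence"],2),len(u),"mid",np.round(c0+a*(t.max()+t.min())/2,1),"mean",np.round(c0,1),"ang",round(np.arctan(a[1]/a[0]),3),"len",round(np.ptp(t)))
E
python3 - <<'E'
from h import *
o=get_obs();print(o["time_s"],o["eef_pos"],np.round(o["orientation"],3).tolist(),o["grip_width"])
p=snapshot("wrist");cv2.imwrite("pics/w1.png",p["frame"]);print(p["origin"],np.round(p["attitude"],2).tolist())
for n in ["spanner_22_center","spanner_17_center","spanner_13_center"]:
    axis(p,n); print([(np.round(d["location"],1).tolist(),round(d["confidence"],2)) for d in place_of(p,n)[:2]])
E
```

```text
2.75 [509.64254261 229.62894912 179.78256436] [[-0.135, 0.991, 0.0], [0.991, 0.135, -0.0], [-0.0, 0.0, -1.0]] 45.45935529512184
[499.38878474 308.11724411 350.4304924 ] [[0.99, 0.13, 0.04], [0.14, -0.95, -0.28], [0.0, 0.28, -0.96]]
spanner_22_center 0.59 3870 mid [505.4 245.5] mean [503.5 258.3] ang -1.422 len 230
[([513.4, 226.7, 40.0], 0.8)]
spanner_17_center 0.61 2315 mid [418.8 220.4] mean [415.4 234.3] ang -1.333 len 164
[([424.0, 192.9, 37.6], 0.7)]
[([598.3, 231.8, 41.5], 0.75)]
```

View pics/w1.png

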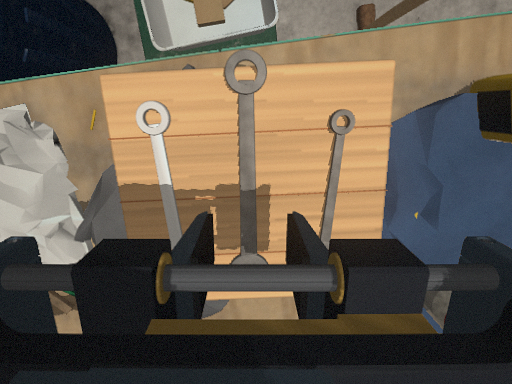

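The wrist view shows the 22 mm spanner running straight between the fingers, with its ring at (245,70); the 17 is to the left and the 13 to the right. The alignment looks good, so I'm descending.

send_rows --series '[{"claw": 0.0,"slide": [2,-2,45],"yaw": -0.01},{"claw": 0.0,"slide": [0,0,45],"yaw": 0},{"claw": 0.0,"slide": [0,0,30],"yaw": 0},{"claw": 0.0,"slide": [0,0,15],"yaw": 0},{"claw": 0.0,"slide": [0,0,6],"yaw": 0}]'

```text
time_s: 3.72
eef_pos: [505.7, 234.0, 38.8]
orientation: [[-0.15, 0.989, -0.0], [0.989, 0.15, -0.0], [-0.0, -0.0, -1.0]]
force: [-0.4, -0.3, 0.7]
grip_width: 45.5
grasp_force: 0.0
```

send_rows --series '[{"claw": -0.4,"slide": [0,0,0],"yaw": 0},{"claw": -1,"slide": [0,0,0],"yaw": 0},{"claw": -1,"slide": [0,0,0],"yaw": 0},{"claw": -1,"slide": [0,0,0],"yaw": 0}]'

```text
time_s: 4.22
eef_pos: [506.3, 233.8, 39.7]
orientation: [[-0.149, 0.989, 0.001], [0.989, 0.149, 0.0], [0.0, 0.001, -1.0]]
force: [-0.2, -1.2, 7.6]
grip_width: 18.9
grasp_force: 30.0
```

send_rows --series '[{"claw": -1,"slide": [0,0,-15],"yaw": 0},{"claw": -1,"slide": [0,0,-40],"yaw": 0},{"claw": -1,"slide": [0,0,-40],"yaw": 0},{"claw": -1,"slide": [0,0,0],"yaw": 0}]' --grip_force 45

```text
time_s: 4.72
eef_pos: [507.3, 234.2, 137.5]
orientation: [[-0.149, 0.989, 0.005], [0.989, 0.149, 0.002], [0.001, 0.005, -1.0]]
force: [-0.3, -0.1, -2.7]
grip_width: 18.0
grasp_force: 45.0
```

Run:
```python
from h import *
o=get_obs();print(o["time_s"],o["eef_pos"],o["grip_width"],o["grasp_force"])
for c in ["scene","side"]:
    p=snapshot(c);axis(p,"spanner_22_center",o["eef_pos"][2]+4)
    for n in ["cradle_left","cradle_middle","cradle_right"]:
        d=silhouettes(p,n)
        print(n,[np.round(q["location"],1).tolist() for q in place_of(p,n)[:1]])
plan(505,-200,140,-1.325,-1.0)
```

```text
4.725 [507.3074081  234.21125742 137.53538385] 17.986660201724693 44.998040199279785
spanner_22_center 0.82 376 mid [501.6 269.1] mean [496.2 310.7] ang -1.442 len 192
cradle_left [[472.1, -73.1, 28.4]]
cradle_middle [[490.7, -133.9, 27.0]]
cradle_right [[507.1, -201.0, 24.1]]
spanner_22_center 0.95 361 mid [508.8 244.8] mean [498.3 307.1] ang -1.404 len 249
cradle_left [[473.5, -67.9, 21.4]]
cradle_middle [[487.8, -132.6, 22.5]]
cradle_right [[506.4, -196.7, 22.0]]
10 rows
[{"claw": -1.0, "slide": [-42.9, -6.6, -0.6], "yaw": 0.147}, {"claw": -1.0, "slide": [-43.4, -0.2, -0.6], "yaw": 0.148}, {"claw": -1.0, "slide": [-42.9, 6.2, -0.6], "yaw": 0.147}, {"claw": -1.0, "slide": [-41.5, 12.4, -0.6], "yaw": 0.148}, {"claw": -1.0, "slide": [-39.3, 18.4, -0.6], "yaw": 0.147}]
[{"claw": -1.0, "slide": [-36.1, 24.0, -0.6], "yaw": 0.148}, {"claw": -1.0, "slide": [-32.2, 29.0, -0.6], "yaw": 0.147}, {"claw": -1.0, "slide": [-27.6, 33.4, -0.6], "yaw": 0.148}, {"claw": -1.0, "slide": [-22.4, 37.2, -0.6], "yaw": 0.147}, {"claw": -1.0, "slide": [-16.7, 40.0, -0.6], "yaw": 0.148}]
```

send_rows --series '[{"claw": -1.0,"slide": [-42.9,-6.6,-0.6],"yaw": 0.147},{"claw": -1.0,"slide": [-43.4,-0.2,-0.6],"yaw": 0.148},{"claw": -1.0,"slide": [-42.9,6.2,-0.6],"yaw": 0.147},{"claw": -1.0,"slide": [-41.5,12.4,-0.6],"yaw": 0.148},{"claw": -1.0,"slide": [-39.3,18.4,-0.6],"yaw": 0.147}]'

```text
time_s: 6.15
eef_pos: [505.3, 15.4, 137.2]
orientation: [[0.558, 0.83, 0.0], [0.83, -0.558, -0.0], [0.0, 0.0, -1.0]]
force: [0.9, -0.7, -2.9]
grip_width: 18.6
grasp_force: 45.0
```

send_rows --series '[{"claw": -1.0,"slide": [-36.1,24.0,-0.6],"yaw": 0.148},{"claw": -1.0,"slide": [-32.2,29.0,-0.6],"yaw": 0.147},{"claw": -1.0,"slide": [-27.6,33.4,-0.6],"yaw": 0.148},{"claw": -1.0,"slide": [-22.4,37.2,-0.6],"yaw": 0.147},{"claw": -1.0,"slide": [-16.7,40.0,-0.6],"yaw": 0.148}]'

```text
time_s: 6.78
eef_pos: [504.9, -201.5, 140.2]
orientation: [[0.971, 0.239, 0.0], [0.239, -0.971, -0.0], [0.0, 0.0, -1.0]]
force: [0.3, 0.2, -2.9]
grip_width: 18.5
grasp_force: 45.0
```

Run:
```python
from h import *
o=get_obs();R=np.array(o["orientation"]);print(o["time_s"],o["eef_pos"],np.arctan2(R[1,1],R[0,1]),R[:,2],o["grip_width"])
for c in ["scene","side","wrist"]:
    p=snapshot(c);cv2.imwrite(f"pics/a_{c}.png",cv2.resize(p["frame"][90:250,180:330],(750,800*600//600)) if c!="wrist" else p["frame"]);axis(p,"spanner_22_center",o["eef_pos"][2]+4)
    for n in ["cradle_left","cradle_middle","cradle_right"]:
        print(n,[np.round(q["location"],1).tolist() for q in place_of(p,n)[:1]])
```

```text
6.775 [ 504.91764653 -201.48539458  140.15080674] -1.3299718678964978 [ 2.46874945e-04 -1.04899422e-04 -9.99999964e-01] 18.485309780460447
spanner_22_center 0.62 375 mid [ 501.5 -197.6] mean [ 512.2 -195.4] ang 0.203 len 263
spanner_22_center 0.17 338 mid [628.7 311.1] mean [628.4 315.6] ang -1.506 len 154
cradle_left [[473.6, -73.0, 26.6]]
cradle_middle [[492.7, -129.8, 28.5]]
cradle_right [[504.7, -204.5, 26.0]]
spanner_22_center 0.82 278 mid [ 504.8 -190.8] mean [ 518.  -187.7] ang 0.232 len 254
cradle_left [[472.0, -70.0, 19.3]]
cradle_middle [[493.0, -136.2, 23.9]]
cradle_right [[504.4, -195.5, 22.9]]
cradle_left [[472.8, -64.5, 20.0]]
cradle_middle [[490.3, -138.7, 23.6]]
cradle_right [[501.1, -200.3, 24.6]]
```

View pics/a_wrist.png

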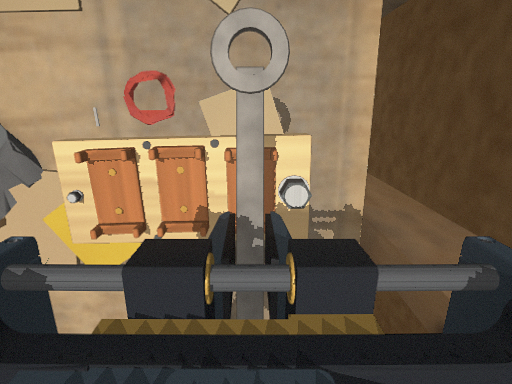

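The wrist view shows the rack clearly: big bolt at (295,192), small bolt at (74,197), and the forks near rows 155 and 231. I'll use the bolts and forks to fix the rack pose.

Run:
```python
from h import *
p=snapshot("wrist")
b=ray(p,[(295,192)],42)[0];s=ray(p,[(74,197)],30)[0]
print("big",b,"small",s,"mid",(b+s)/2,"dist",np.linalg.norm((b-s)[:2]),"ang",np.arctan((b-s)[0]/-(b-s)[1]))
for n,z in(("cradle_left",38),("cradle_middle",38),("cradle_right",38)):
    m=max(silhouettes(p,n),key=lambda d:d["confidence"])["pixels"];v,u=np.nonzero(m)
    w=ray(p,np.c_[u,v],z)[:,:2].astype(np.float32); print(n,len(u),cv2.minAreaRect(w), (u.min(),u.max(),v.min(),v.max()))
# tine inner/outer corners at top z=48
print(np.round(ray(p,[(76,155),(135,155),(92,231),(145,231),(150,153),(206,153),(160,230),(210,230)],46)[:,:2],1).tolist())
```

```text
big [ 517.24748649 -241.43276456   42.        ] small [455.24907978 -31.09517959  30.        ] mid [ 486.24828313 -136.26397208   36.        ] dist 219.28452312990106 ang 0.2866394878229299Traceback (most recent call last):
  File "<stdin>", line 6, in <module>
ValueError: max() iterable argument is empty
```

Run:
```python
from h import *
p=snapshot("wrist");D=np.array(p["D"]);print(D)
w=ray(p,[(53,142),(310,135)],24)[:,:2];d=w[1]-w[0];print("edge",w,np.linalg.norm(d),np.arctan(-d[0]/d[1]))
w=ray(p,[(76,155),(135,155),(92,231),(145,231),(150,153),(206,153),(160,230),(210,230)],46)[:,:2];print(np.round(w,1).tolist())
print("left c",w[:4].mean(0),"mid c",w[4:].mean(0))
c=w[4:].mean(0)-w[:4].mean(0);print(np.linalg.norm(c),np.arctan(-c[0]/c[1]))
for a,b in((0,2),(1,3),(4,6),(5,7)): e=w[a]-w[b];print("fork ang",np.arctan(e[1]/e[0]))
f=cv2.resize(p["frame"][120:260,40:330],(800,386),interpolation=cv2.INTER_CUBIC);cv2.imwrite("pics/crop1.png",f)
```

```text
[-0.0185288  0.         0.         0.         0.       ]
edge [[ 504.03139915   -3.26827579]
 [ 571.01677621 -243.34410924]] 249.24575532201246 0.27209746923887623
[[503.2, -38.2], [516.3, -90.5], [431.7, -59.8], [444.5, -110.3], [521.4, -103.4], [533.7, -152.5], [449.2, -124.4], [461.1, -171.6]]
left c [473.94602203 -74.7019566 ] mid c [ 491.35455665 -137.9593327 ]
65.6090901341756 0.26855367861963253
fork ang 0.2930512093323597
fork ang 0.269388943789354
fork ang 0.2821394684272097
fork ang 0.25727632330777783
```

View pics/crop1.png

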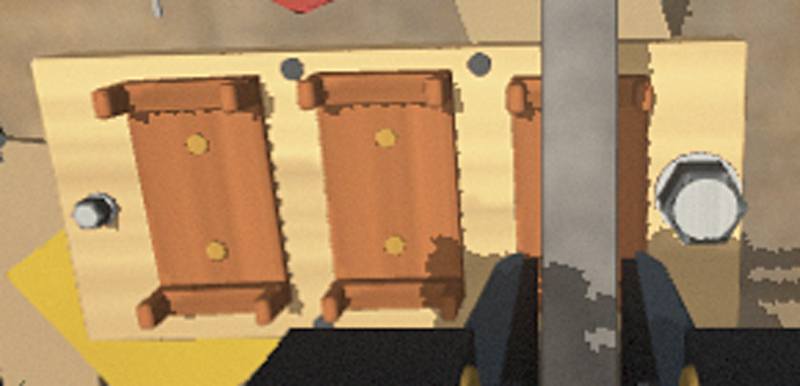

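Run:
```python
from h import *
p=snapshot("wrist")
def C(uv): return [(40+u*.3625,120+v*386/386*140/386) for u,v in uv]
w=ray(p,C([(386,138),(395,245),(197,144),(216,251)]),29.5)[:,:2]
m=w[:2].mean(0);l=w[2:].mean(0);d=m-l
print("mid",m,"left",l,np.linalg.norm(d),np.arctan(-d[0]/d[1]),[np.arctan((w[i]-w[i+1])[1]/(w[i]-w[i+1])[0]) for i in(0,2)])
# right fork tine tops at front: centres of tine tops z=48 front fork
t=ray(p,C([(104,100),(237,96),(312,92),(439,89),(516,97),(643,94)]),46)[:,:2];print(np.round(t,1).tolist())
t=ray(p,C([(150,312),(269,303),(333,306),(450,301)]),46)[:,:2];print(np.round(t,1).tolist())
print(ray(p,C([(700,196)]),27),ray(p,C([(708,208)]),43), ray(p,C([(91,213)]),32))
```

```text
mid [ 488.87599923 -134.74860569] left [470.39752265 -70.54991475] 66.80513464772551 0.2802570091252512 [np.float64(0.2632801419979406), np.float64(0.2902390497962583)]
[[502.5, -39.9], [514.4, -82.5], [521.7, -106.2], [532.8, -146.4], [536.4, -171.4], [547.5, -211.4]]
[[430.0, -62.3], [443.9, -103.1], [448.3, -125.2], [460.4, -164.9]]
[[ 514.17544101 -243.50661953   27.        ]] [[ 514.56611451 -243.85900875   43.        ]] [[455.66193507 -31.34716577  32.        ]]
```

Run:
```python
from h import *
plan(508.2,-199,70,-1.303,-1.0,step=25)
```

```text
3 rows
[{"claw": -1.0, "slide": [1.1, -0.1, 23.3], "yaw": -0.007}, {"claw": -1.0, "slide": [1.1, -0.0, 23.4], "yaw": -0.007}, {"claw": -1.0, "slide": [1.1, -0.0, 23.3], "yaw": -0.008}]
```

send_rows --series '[{"claw": -1.0,"slide": [1.1,-0.1,23.3],"yaw": -0.007},{"claw": -1.0,"slide": [1.1,0,23.4],"yaw": -0.007},{"claw": -1.0,"slide": [1.1,0,23.3],"yaw": -0.008},{"claw": -1,"slide": [0,0,12],"yaw": 0},{"claw": -1,"slide": [0,0,0],"yaw": 0}]'

```text
time_s: 8.35
eef_pos: [507.9, -198.9, 57.6]
orientation: [[0.964, 0.264, -0.001], [0.264, -0.964, 0.001], [-0.001, -0.001, -1.0]]
force: [0.2, 0.7, -3.3]
grip_width: 18.4
grasp_force: 45.0
```

Run:
```python
from h import *
o=get_obs();R=np.array(o["orientation"]);print(o["time_s"],o["eef_pos"],np.arctan2(R[1,1],R[0,1]),o["force"])
p=snapshot("wrist");cv2.imwrite("pics/a2.png",p["frame"])
```

```text
8.35 [ 507.85901287 -198.93717939   57.59423529] -1.3031864209780453 [ 0.1961526   0.68509903 -3.27390512]
```

View pics/a2.png

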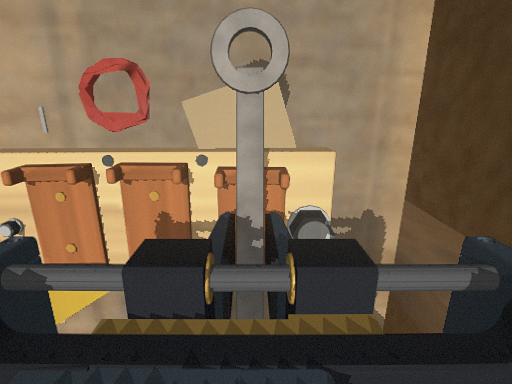

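The shaft (237–264) is centred between the right cradle's tines (about 222–283), so I'm lowering it.

send_rows --series '[{"claw": -1.0,"slide": [0,0,10],"yaw": 0},{"claw": -1.0,"slide": [0,0,6],"yaw": 0},{"claw": -1.0,"slide": [0,0,3],"yaw": 0},{"claw": -1,"slide": [0,0,0],"yaw": 0}]'

```text
time_s: 8.9
eef_pos: [508.1, -199.0, 38.9]
orientation: [[0.964, 0.265, -0.0], [0.265, -0.964, 0.0], [-0.0, -0.0, -1.0]]
force: [0.5, -0.0, -2.4]
grip_width: 18.4
grasp_force: 45.0
```

send_rows --series '[{"claw": -1.0,"slide": [0,0,1.5],"yaw": 0},{"claw": -1.0,"slide": [0,0,0],"yaw": 0},{"claw": -0.2,"slide": [0,0,0],"yaw": 0},{"claw": -0.2,"slide": [0,0,0],"yaw": 0},{"claw": -0.2,"slide": [0,0,-10],"yaw": 0}]'

```text
time_s: 9.52
eef_pos: [507.9, -198.9, 47.5]
orientation: [[0.964, 0.265, -0.001], [0.265, -0.964, 0.0], [-0.001, -0.001, -1.0]]
force: [-0.0, 0.3, -0.8]
grip_width: 36.2
grasp_force: 0.0
```

send_rows --series '[{"claw": -0.2,"slide": [0,0,-40],"yaw": 0},{"claw": -0.2,"slide": [0,0,-40],"yaw": 0},{"claw": -0.2,"slide": [0,0,0],"yaw": 0}]'

```text
time_s: 9.9
eef_pos: [509.8, -199.9, 130.8]
orientation: [[0.964, 0.265, 0.005], [0.265, -0.964, -0.003], [0.004, 0.004, -1.0]]
force: [-0.6, -0.6, 0.2]
grip_width: 36.7
grasp_force: 0.0
```

Run:
```python
from h import *
o=get_obs();print(o["time_s"],o["eef_pos"])
for c in ["scene","side"]:
    p=snapshot(c);axis(p,"spanner_22_center",42);axis(p,"spanner_17_center",42)
    print([np.round(q["location"],1).tolist() for q in place_of(p,"spanner_22_center")[:1]])
p=snapshot("wrist");cv2.imwrite("pics/a3.png",p["frame"])
plan(426,196,140,.235,0.0)
```

```text
9.9 [ 509.82617221 -199.87241864  130.79659111]
spanner_22_center 0.64 410 mid [ 505.  -197.8] mean [ 506.5 -197.4] ang 0.254 len 258
spanner_17_center 0.55 413 mid [424.6 195.3] mean [422.5 204.6] ang -1.347 len 215
spanner_17_center 0.26 149 mid [ 497.6 -174.9] mean [ 499.2 -174.3] ang 0.329 len 95
[[504.9, -201.2, 36.5]]
spanner_22_center 0.65 368 mid [ 508.7 -196.3] mean [ 507.6 -196.6] ang 0.266 len 258
spanner_17_center 0.74 405 mid [428.2 195. ] mean [427.7 196.8] ang -1.325 len 225
spanner_17_center 0.73 253 mid [600.9 236.3] mean [600.5 242.7] ang -1.504 len 173
[[500.7, -199.4, 39.2]]
10 rows
[{"claw": 0.0, "slide": [2.5, -40.3, -1.3], "yaw": -0.154}, {"claw": 0.0, "slide": [8.7, -39.4, -1.3], "yaw": -0.154}, {"claw": 0.0, "slide": [14.6, -37.6, -1.3], "yaw": -0.154}, {"claw": 0.0, "slide": [20.2, -34.9, -1.3], "yaw": -0.154}, {"claw": 0.0, "slide": [25.3, -31.4, -1.3], "yaw": -0.154}]
[{"claw": 0.0, "slide": [29.9, -27.1, -1.3], "yaw": -0.154}, {"claw": 0.0, "slide": [33.7, -22.2, -1.3], "yaw": -0.154}, {"claw": 0.0, "slide": [36.7, -16.8, -1.3], "yaw": -0.153}, {"claw": 0.0, "slide": [38.8, -11.0, -1.3], "yaw": -0.154}, {"claw": 0.0, "slide": [39.9, -4.9, -1.4], "yaw": -0.153}]
```

View pics/a3.png

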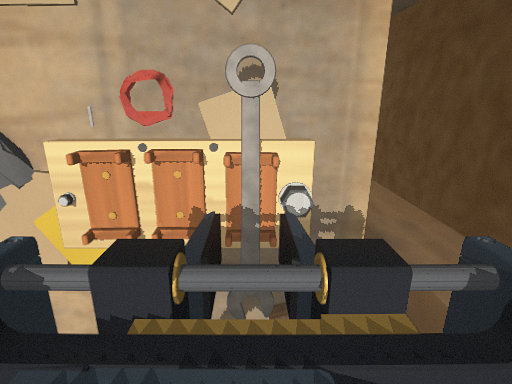

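The 22 mm spanner is down in both notches of the right cradle, shaft at about column 250 between the tines. Next is the 17 mm.

send_rows --series '[{"claw": 0.0,"slide": [2.5,-40.3,-1.3],"yaw": -0.154},{"claw": 0.0,"slide": [8.7,-39.4,-1.3],"yaw": -0.154},{"claw": 0.0,"slide": [14.6,-37.6,-1.3],"yaw": -0.154},{"claw": 0.0,"slide": [20.2,-34.9,-1.3],"yaw": -0.154},{"claw": 0.0,"slide": [25.3,-31.4,-1.3],"yaw": -0.154}]'

```text
time_s: 10.98
eef_pos: [466.7, -0.4, 133.9]
orientation: [[0.504, 0.864, -0.0], [0.864, -0.504, 0.0], [-0.0, -0.0, -1.0]]
force: [-0.2, 0.2, -0.2]
grip_width: 45.6
grasp_force: 0.0
```

send_rows --series '[{"claw": 0.0,"slide": [29.9,-27.1,-1.3],"yaw": -0.154},{"claw": 0.0,"slide": [33.7,-22.2,-1.3],"yaw": -0.154},{"claw": 0.0,"slide": [36.7,-16.8,-1.3],"yaw": -0.153},{"claw": 0.0,"slide": [38.8,-11.0,-1.3],"yaw": -0.154},{"claw": 0.0,"slide": [39.9,-4.9,-1.4],"yaw": -0.153}]'

```text
time_s: 11.6
eef_pos: [425.8, 197.1, 140.5]
orientation: [[-0.238, 0.971, -0.0], [0.971, 0.238, -0.0], [-0.0, -0.0, -1.0]]
force: [-0.3, 0.5, -0.3]
grip_width: 45.7
grasp_force: 0.0
```

Run:
```python
from h import *
p=snapshot("wrist");axis(p,"spanner_17_center",42);p=snapshot("wrist")
cv2.imwrite("pics/b1.png",p["frame"]);axis(p,"spanner_17_center",42)
plan(426.3,196,60,.236,0.0,40)
```

```text
spanner_17_center 0.8 3321 mid [425.2 193. ] mean [417.7 223.8] ang -1.331 len 221
spanner_17_center 0.61 2116 mid [598.6 244.3] mean [597.6 257.1] ang -1.496 len 148
spanner_17_center 0.55 3174 mid [425.3 192.6] mean [418.3 221.4] ang -1.333 len 222
3 rows
[{"claw": 0.0, "slide": [-0.1, 0.1, 26.8], "yaw": -0.0}, {"claw": 0.0, "slide": [-0.1, 0.1, 26.8], "yaw": -0.0}, {"claw": 0.0, "slide": [-0.0, 0.1, 26.8], "yaw": -0.0}]
```

View pics/b1.png

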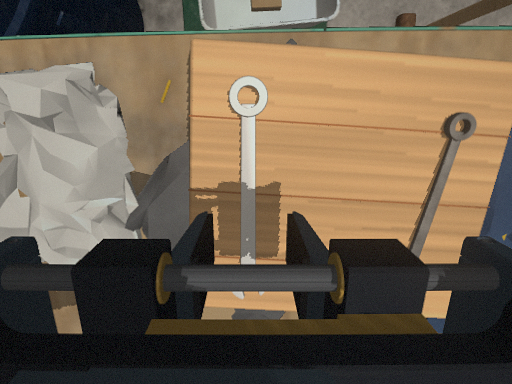

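The wrist view shows the 17 mm spanner centred between the fingers, ring at (248,96). Descending.

send_rows --series '[{"claw": 0.0,"slide": [-1.5,0,40],"yaw": 0},{"claw": 0.0,"slide": [0,0,35],"yaw": 0},{"claw": 0.0,"slide": [0,0,16],"yaw": 0},{"claw": 0.0,"slide": [0,0,10],"yaw": 0},{"claw": 0.0,"slide": [0,0,0],"yaw": 0}]'

```text
time_s: 12.42
eef_pos: [426.6, 193.8, 39.3]
orientation: [[-0.232, 0.973, -0.001], [0.973, 0.232, -0.0], [-0.0, -0.001, -1.0]]
force: [0.2, 0.1, -0.5]
grip_width: 45.8
grasp_force: 0.0
```

send_rows --series '[{"claw": -0.4,"slide": [0,0,0],"yaw": 0},{"claw": -1,"slide": [0,0,0],"yaw": 0},{"claw": -1,"slide": [0,0,0],"yaw": 0},{"claw": -1,"slide": [0,0,0],"yaw": 0},{"claw": -1,"slide": [0,0,0],"yaw": 0}]'

```text
time_s: 13.05
eef_pos: [426.7, 194.4, 39.9]
orientation: [[-0.233, 0.972, 0.0], [0.972, 0.233, 0.0], [0.0, 0.0, -1.0]]
force: [-2.1, -0.4, 7.8]
grip_width: 14.6
grasp_force: 45.0
```

send_rows --series '[{"claw": -1,"slide": [0,0,-15],"yaw": 0},{"claw": -1,"slide": [0,0,-40],"yaw": 0},{"claw": -1,"slide": [0,0,-40],"yaw": 0},{"claw": -1,"slide": [0,0,0],"yaw": 0}]'

```text
time_s: 13.55
eef_pos: [428.0, 194.9, 136.9]
orientation: [[-0.233, 0.972, 0.005], [0.972, 0.233, 0.001], [0.0, 0.005, -1.0]]
force: [-0.4, 0.0, -1.2]
grip_width: 15.1
grasp_force: 45.0
```

Run:
```python
from h import *
plan(490,-135,140,-1.303,-1.0)
```

```text
10 rows
[{"claw": -1.0, "slide": [-33.5, -1.7, -0.3], "yaw": 0.154}, {"claw": -1.0, "slide": [-33.4, 3.5, -0.3], "yaw": 0.154}, {"claw": -1.0, "slide": [-32.4, 8.6, -0.3], "yaw": 0.154}, {"claw": -1.0, "slide": [-30.8, 13.5, -0.3], "yaw": 0.154}, {"claw": -1.0, "slide": [-28.3, 18.0, -0.3], "yaw": 0.154}]
[{"claw": -1.0, "slide": [-25.2, 22.1, -0.3], "yaw": 0.154}, {"claw": -1.0, "slide": [-21.5, 25.8, -0.3], "yaw": 0.154}, {"claw": -1.0, "slide": [-17.3, 28.8, -0.3], "yaw": 0.153}, {"claw": -1.0, "slide": [-12.8, 31.0, -0.3], "yaw": 0.154}, {"claw": -1.0, "slide": [-7.9, 32.7, -0.4], "yaw": 0.153}]
```

send_rows --series '[{"claw": -1.0,"slide": [-33.5,-1.7,-0.3],"yaw": 0.154},{"claw": -1.0,"slide": [-33.4,3.5,-0.3],"yaw": 0.154},{"claw": -1.0,"slide": [-32.4,8.6,-0.3],"yaw": 0.154},{"claw": -1.0,"slide": [-30.8,13.5,-0.3],"yaw": 0.154},{"claw": -1.0,"slide": [-28.3,18.0,-0.3],"yaw": 0.154}]'

```text
time_s: 14.18
eef_pos: [457.1, 28.4, 135.2]
orientation: [[0.514, 0.858, -0.001], [0.858, -0.514, 0.0], [-0.001, -0.001, -1.0]]
force: [1.1, 0.3, -1.9]
grip_width: 14.6
grasp_force: 45.0
```

send_rows --series '[{"claw": -1.0,"slide": [-25.2,22.1,-0.3],"yaw": 0.154},{"claw": -1.0,"slide": [-21.5,25.8,-0.3],"yaw": 0.154},{"claw": -1.0,"slide": [-17.3,28.8,-0.3],"yaw": 0.153},{"claw": -1.0,"slide": [-12.8,31.0,-0.3],"yaw": 0.154},{"claw": -1.0,"slide": [-7.9,32.7,-0.4],"yaw": 0.153}]'

```text
time_s: 14.8
eef_pos: [488.1, -136.5, 136.6]
orientation: [[0.966, 0.26, -0.001], [0.26, -0.966, 0.001], [-0.001, -0.001, -1.0]]
force: [1.2, 0.8, -1.2]
grip_width: 14.5
grasp_force: 45.0
```

Run:
```python
from h import *
snapshot("scene");p=snapshot("scene");o=get_obs();print(o["eef_pos"]);axis(p,"spanner_17_center",o["eef_pos"][2]+4)
p=snapshot("side");axis(p,"spanner_17_center",o["eef_pos"][2]+4)
plan(490,-135,58,-1.303,-1.0,30)
```

```text
[ 488.91471112 -138.15438601  136.72652715]
spanner_17_center 0.76 241 mid [ 490.  -135.3] mean [ 499.1 -133.3] ang 0.222 len 216
3 rows
[{"claw": -1.0, "slide": [0.7, 0.2, 26.3], "yaw": 0.0}, {"claw": -1.0, "slide": [0.7, 0.2, 26.3], "yaw": 0.001}, {"claw": -1.0, "slide": [0.8, 0.2, 26.3], "yaw": 0.0}]
```

send_rows --series '[{"claw": -1.0,"slide": [0.7,0.2,26.3],"yaw": 0},{"claw": -1.0,"slide": [0.7,0.2,26.3],"yaw": 0},{"claw": -1.0,"slide": [0.8,0.2,26.3],"yaw": 0},{"claw": -1.0,"slide": [0,0,0],"yaw": 0},{"claw": -1.0,"slide": [0,0,0],"yaw": 0}]'

```text
time_s: 15.68
eef_pos: [490.9, -135.1, 59.4]
orientation: [[0.964, 0.266, 0.0], [0.266, -0.964, -0.0], [0.0, 0.0, -1.0]]
force: [0.2, 0.5, -1.4]
grip_width: 15.0
grasp_force: 45.0
```

Run:
```python
from h import *
p=snapshot("wrist");cv2.imwrite("pics/b2.png",p["frame"]);o=get_obs();print(o["eef_pos"])
```

```text
[ 491.16133162 -135.34888253   59.72416202]
```

View pics/b2.png

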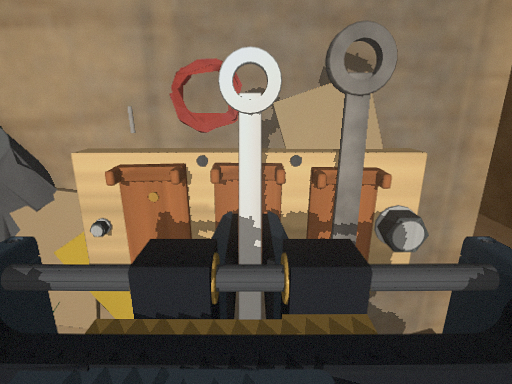

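The 17 mm shaft (239–262) is centred between the middle cradle's tines (215–283), so I'm lowering and releasing it.

send_rows --series '[{"claw": -1.0,"slide": [0,0,12],"yaw": 0},{"claw": -1.0,"slide": [0,0,6],"yaw": 0},{"claw": -1.0,"slide": [0,0,3.5],"yaw": 0},{"claw": -1,"slide": [0,0,0],"yaw": 0}]'

```text
time_s: 16.23
eef_pos: [490.7, -135.5, 38.1]
orientation: [[0.964, 0.265, 0.0], [0.265, -0.964, -0.0], [0.0, 0.0, -1.0]]
force: [-5.1, 3.2, 25.1]
grip_width: 15.1
grasp_force: 45.0
```

send_rows --series '[{"claw": -1.0,"slide": [0,0,0.5],"yaw": 0},{"claw": -0.2,"slide": [0,0,0],"yaw": 0},{"claw": -0.2,"slide": [0,0,0],"yaw": 0},{"claw": -0.2,"slide": [0,0,0],"yaw": 0},{"claw": -0.2,"slide": [0,0,-12],"yaw": 0}]'

```text
time_s: 16.85
eef_pos: [490.2, -135.4, 48.6]
orientation: [[0.964, 0.265, -0.002], [0.265, -0.964, 0.001], [-0.001, -0.001, -1.0]]
force: [0.3, -0.6, -0.1]
grip_width: 36.7
grasp_force: 0.0
```

send_rows --series '[{"claw": -0.2,"slide": [0,0,-40],"yaw": 0},{"claw": -0.2,"slide": [0,0,-40],"yaw": 0},{"claw": -0.2,"slide": [0,0,0],"yaw": 0}]'

```text
time_s: 17.23
eef_pos: [492.4, -136.2, 132.0]
orientation: [[0.964, 0.265, 0.005], [0.265, -0.964, -0.002], [0.004, 0.003, -1.0]]
force: [-1.1, 0.1, -0.0]
grip_width: 36.3
grasp_force: 0.0
```

Run:
```python
from h import *
for c in ["scene","side"]:
    p=snapshot(c)
    for s in (22,17,13): axis(p,f"spanner_{s}_center",42)
plan(600.5,233,140,.07,0.0)
```

```text
spanner_22_center 0.97 431 mid [ 506.2 -198.4] mean [ 510.9 -197.2] ang 0.262 len 261
spanner_17_center 0.61 299 mid [ 491.2 -134.1] mean [ 492.5 -133.7] ang 0.257 len 219
spanner_13_center 0.72 298 mid [600.5 233.8] mean [600.8 229.5] ang -1.48 len 168
spanner_22_center 0.61 296 mid [ 509.9 -196.1] mean [ 515.5 -194.6] ang 0.267 len 255
spanner_22_center 0.37 256 mid [ 384.4 -263.2] mean [ 385.7 -265.2] ang -1.033 len 109
spanner_17_center 0.66 261 mid [ 495.5 -132.2] mean [ 503.1 -130.2] ang 0.255 len 216
spanner_13_center 0.74 219 mid [601.  238.3] mean [600.5 245.2] ang -1.501 len 169
9 rows
[{"claw": 0.0, "slide": [22.6, -36.2, -1.3], "yaw": -0.153}, {"claw": 0.0, "slide": [27.9, -32.4, -1.3], "yaw": -0.153}, {"claw": 0.0, "slide": [32.5, -27.7, -1.3], "yaw": -0.152}, {"claw": 0.0, "slide": [36.3, -22.5, -1.3], "yaw": -0.153}, {"claw": 0.0, "slide": [39.3, -16.7, -1.3], "yaw": -0.152}]
[{"claw": 0.0, "slide": [41.4, -10.6, -1.3], "yaw": -0.153}, {"claw": 0.0, "slide": [42.6, -4.1, -1.3], "yaw": -0.152}, {"claw": 0.0, "slide": [42.7, 2.4, -1.4], "yaw": -0.153}, {"claw": 0.0, "slide": [41.8, 8.8, -1.3], "yaw": -0.152}]
```

send_rows --series '[{"claw": 0.0,"slide": [22.6,-36.2,-1.3],"yaw": -0.153},{"claw": 0.0,"slide": [27.9,-32.4,-1.3],"yaw": -0.153},{"claw": 0.0,"slide": [32.5,-27.7,-1.3],"yaw": -0.152},{"claw": 0.0,"slide": [36.3,-22.5,-1.3],"yaw": -0.153},{"claw": 0.0,"slide": [39.3,-16.7,-1.3],"yaw": -0.152}]'

```text
time_s: 18.25
eef_pos: [552.0, 70.4, 134.9]
orientation: [[0.51, 0.86, -0.001], [0.86, -0.51, -0.0], [-0.0, -0.001, -1.0]]
force: [1.2, -0.3, 0.4]
grip_width: 45.6
grasp_force: 0.0
```

send_rows --series '[{"claw": 0.0,"slide": [41.4,-10.6,-1.3],"yaw": -0.153},{"claw": 0.0,"slide": [42.6,-4.1,-1.3],"yaw": -0.152},{"claw": 0.0,"slide": [42.7,2.4,-1.4],"yaw": -0.153},{"claw": 0.0,"slide": [41.8,8.8,-1.3],"yaw": -0.152},{"claw": 0.0,"slide": [0,0,0],"yaw": 0}]'

```text
time_s: 18.88
eef_pos: [601.1, 235.5, 139.9]
orientation: [[-0.075, 0.997, -0.0], [0.997, 0.075, 0.0], [0.0, -0.0, -1.0]]
force: [-0.1, 0.4, 0.2]
grip_width: 45.9
grasp_force: 0.0
```

Run:
```python
from h import *
p=snapshot("wrist");axis(p,"spanner_13_center",42);p=snapshot("wrist");cv2.imwrite("pics/c1.png",p["frame"]);axis(p,"spanner_13_center",42)
print([np.round(q["location"],1).tolist() for q in place_of(p,"spanner_13_center")[:1]])
plan(600.5,233,60,.07,0.0,40)
```

```text
spanner_13_center 0.6 2124 mid [600.  238.7] mean [599.7 242.7] ang -1.493 len 158
spanner_13_center 0.94 2243 mid [600.  237.7] mean [599.7 242.1] ang -1.498 len 161
[[600.5, 232.6, 43.4]]
3 rows
[{"claw": 0.0, "slide": [0.4, 0.0, 26.8], "yaw": -0.001}, {"claw": 0.0, "slide": [0.3, 0.0, 26.8], "yaw": -0.0}, {"claw": 0.0, "slide": [0.4, 0.0, 26.8], "yaw": -0.001}]
```

View pics/c1.png

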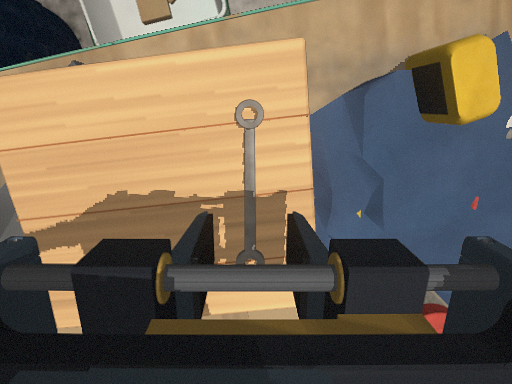

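The 13 mm spanner runs straight between the fingers, with its ring at (250,114). Descending.

send_rows --series '[{"claw": 0.0,"slide": [0,0,40],"yaw": 0},{"claw": 0.0,"slide": [0,0,35],"yaw": 0},{"claw": 0.0,"slide": [0,0,16],"yaw": 0},{"claw": 0.0,"slide": [0,0,10],"yaw": 0},{"claw": 0.0,"slide": [0,0,0],"yaw": 0}]'

```text
time_s: 19.75
eef_pos: [601.0, 232.8, 39.8]
orientation: [[-0.07, 0.998, 0.0], [0.998, 0.07, 0.0], [-0.0, 0.0, -1.0]]
force: [0.0, 0.5, -0.0]
grip_width: 45.7
grasp_force: 0.0
```

send_rows --series '[{"claw": -0.4,"slide": [0,0,0],"yaw": 0},{"claw": -1,"slide": [0,0,0],"yaw": 0},{"claw": -1,"slide": [0,0,0],"yaw": 0},{"claw": -1,"slide": [0,0,0],"yaw": 0},{"claw": -1,"slide": [0,0,0],"yaw": 0}]'

```text
time_s: 20.38
eef_pos: [601.0, 233.0, 39.9]
orientation: [[-0.07, 0.998, 0.0], [0.998, 0.07, 0.0], [0.0, 0.0, -1.0]]
force: [-0.1, 0.3, 3.1]
grip_width: 10.9
grasp_force: 45.0
```

send_rows --series '[{"claw": -1,"slide": [0,0,-15],"yaw": 0},{"claw": -1,"slide": [0,0,-40],"yaw": 0},{"claw": -1,"slide": [0,0,-40],"yaw": 0},{"claw": -1,"slide": [0,0,0],"yaw": 0}]'

```text
time_s: 20.88
eef_pos: [602.7, 233.5, 138.7]
orientation: [[-0.07, 0.998, 0.006], [0.998, 0.07, 0.002], [0.001, 0.006, -1.0]]
force: [0.6, 0.1, -0.1]
grip_width: 11.1
grasp_force: 45.0
```

Run:
```python
from h import *
plan(472.7,-71,140,-1.303,-1.0)
```

```text
9 rows
[{"claw": -1.0, "slide": [-32.7, -16.8, -0.1], "yaw": 0.153}, {"claw": -1.0, "slide": [-34.9, -11.6, -0.1], "yaw": 0.153}, {"claw": -1.0, "slide": [-36.3, -6.1, -0.2], "yaw": 0.152}, {"claw": -1.0, "slide": [-36.8, -0.6, -0.1], "yaw": 0.153}, {"claw": -1.0, "slide": [-36.4, 5.0, -0.2], "yaw": 0.152}]
[{"claw": -1.0, "slide": [-35.3, 10.5, -0.1], "yaw": 0.153}, {"claw": -1.0, "slide": [-33.2, 15.8, -0.2], "yaw": 0.152}, {"claw": -1.0, "slide": [-30.5, 20.6, -0.1], "yaw": 0.153}, {"claw": -1.0, "slide": [-27.0, 25.0, -0.2], "yaw": 0.152}]
```

send_rows --series '[{"claw": -1.0,"slide": [-32.7,-16.8,-0.1],"yaw": 0.153},{"claw": -1.0,"slide": [-34.9,-11.6,-0.1],"yaw": 0.153},{"claw": -1.0,"slide": [-36.3,-6.1,-0.2],"yaw": 0.152},{"claw": -1.0,"slide": [-36.8,-0.6,-0.1],"yaw": 0.153},{"claw": -1.0,"slide": [-36.4,5.0,-0.2],"yaw": 0.152}]'

```text
time_s: 21.5
eef_pos: [527.6, 62.8, 135.1]
orientation: [[0.643, 0.766, -0.001], [0.766, -0.643, -0.0], [-0.0, -0.0, -1.0]]
force: [0.4, -0.3, -1.2]
grip_width: 10.8
grasp_force: 45.0
```

send_rows --series '[{"claw": -1.0,"slide": [-35.3,10.5,-0.1],"yaw": 0.153},{"claw": -1.0,"slide": [-33.2,15.8,-0.2],"yaw": 0.152},{"claw": -1.0,"slide": [-30.5,20.6,-0.1],"yaw": 0.153},{"claw": -1.0,"slide": [-27.0,25.0,-0.2],"yaw": 0.152},{"claw": -1,"slide": [0,0,0],"yaw": 0}]'

```text
time_s: 22.12
eef_pos: [469.7, -73.2, 135.8]
orientation: [[0.966, 0.26, -0.001], [0.26, -0.966, -0.0], [-0.001, -0.0, -1.0]]
force: [-0.4, -0.1, -0.6]
grip_width: 10.7
grasp_force: 45.0
```

Run:
```python
from h import *
o=get_obs();print(o["eef_pos"])
for c in("scene","side"):
    p=snapshot(c);axis(p,"spanner_13_center",o["eef_pos"][2]+4)
plan(472.7,-71,59,-1.303,-1.0,30)
```

```text
[469.67478888 -73.16624018 135.82682277]
spanner_13_center 0.69 163 mid [469.2 -68.3] mean [487.6 -64.1] ang 0.221 len 175
spanner_13_center 0.44 157 mid [476.3 -67. ] mean [482.1 -65.5] ang 0.247 len 169
3 rows
[{"claw": -1.0, "slide": [0.6, 0.2, 25.6], "yaw": 0.001}, {"claw": -1.0, "slide": [0.5, 0.1, 25.6], "yaw": 0.0}, {"claw": -1.0, "slide": [0.6, 0.2, 25.7], "yaw": 0.001}]
```

send_rows --series '[{"claw": -1.0,"slide": [0.6,0.2,25.6],"yaw": 0},{"claw": -1.0,"slide": [0.5,0.1,25.6],"yaw": 0},{"claw": -1.0,"slide": [0.6,0.2,25.7],"yaw": 0},{"claw": -1.0,"slide": [0,0,0],"yaw": 0},{"claw": -1.0,"slide": [0,0,0],"yaw": 0}]'

```text
time_s: 22.95
eef_pos: [473.0, -71.3, 59.7]
orientation: [[0.964, 0.266, 0.0], [0.266, -0.964, -0.0], [0.0, 0.0, -1.0]]
force: [-0.6, 0.3, -0.1]
grip_width: 10.8
grasp_force: 45.0
```

Run:
```python
from h import *
p=snapshot("wrist");cv2.imwrite("pics/c2.png",p["frame"]);o=get_obs();print(o["eef_pos"])
```

```text
[473.17128421 -71.4435532   59.91107984]
```

View pics/c2.png

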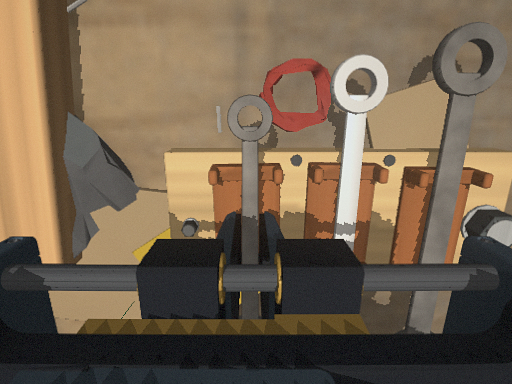

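The 13 mm shaft (243–257) lies within the left cradle's tines (213–277), so I'm lowering and releasing it.

send_rows --series '[{"claw": -1.0,"slide": [0,0,12],"yaw": 0},{"claw": -1.0,"slide": [0,0,6],"yaw": 0},{"claw": -1.0,"slide": [0,0,3.5],"yaw": 0},{"claw": -1,"slide": [0,0,0],"yaw": 0}]'

```text
time_s: 23.5
eef_pos: [472.5, -71.5, 38.0]
orientation: [[0.964, 0.265, 0.0], [0.265, -0.964, 0.0], [0.0, -0.0, -1.0]]
force: [-4.2, 2.2, 20.5]
grip_width: 10.9
grasp_force: 45.0
```

send_rows --series '[{"claw": -1.0,"slide": [0,0,0],"yaw": 0},{"claw": -0.2,"slide": [0,0,0],"yaw": 0},{"claw": -0.2,"slide": [0,0,0],"yaw": 0},{"claw": -0.2,"slide": [0,0,0],"yaw": 0},{"claw": -0.2,"slide": [0,0,-12],"yaw": 0}]'

```text
time_s: 24.12
eef_pos: [472.0, -71.5, 49.3]
orientation: [[0.964, 0.265, -0.002], [0.265, -0.964, 0.0], [-0.001, -0.001, -1.0]]
force: [1.0, 0.1, 0.2]
grip_width: 36.4
grasp_force: 0.0
```

send_rows --series '[{"claw": -0.2,"slide": [0,0,-40],"yaw": 0},{"claw": -0.2,"slide": [0,0,-40],"yaw": 0},{"claw": -0.2,"slide": [-20,0,-30],"yaw": 0},{"claw": -0.2,"slide": [-40,0,0],"yaw": 0},{"claw": -0.2,"slide": [0,0,0],"yaw": 0}]'

```text
time_s: 24.75
eef_pos: [412.4, -87.5, 160.4]
orientation: [[0.965, 0.264, -0.0], [0.264, -0.965, -0.0], [-0.0, -0.0, -1.0]]
force: [0.0, -0.7, -0.3]
grip_width: 36.3
grasp_force: 0.0
```

Run:
```python
from h import *
for c in ["scene","side"]:
    p=snapshot(c)
    for s in (22,17,13): axis(p,f"spanner_{s}_center",42)
p=snapshot("wrist");cv2.imwrite("pics/d.png",p["frame"])
for s in (22,17,13): axis(p,f"spanner_{s}_center",42)
```

```text
spanner_22_center 0.89 401 mid [ 504.9 -196.8] mean [ 497.6 -198.8] ang 0.259 len 253
spanner_22_center 0.74 260 mid [ 391.3 -273.2] mean [ 392.7 -276.1] ang -1.134 len 106
spanner_17_center 0.65 288 mid [ 490.1 -133.8] mean [ 493.7 -132.9] ang 0.256 len 216
spanner_17_center 0.36 277 mid [ 508.1 -197.5] mean [ 517.4 -195.1] ang 0.257 len 252
spanner_13_center 0.67 188 mid [473.8 -69.9] mean [474.5 -69.7] ang 0.262 len 169
spanner_22_center 0.63 248 mid [ 511.6 -196.9] mean [ 502.4 -199.5] ang 0.272 len 240
spanner_17_center 0.73 302 mid [ 496.2 -131.5] mean [ 497.  -131.3] ang 0.27 len 218
spanner_13_center 0.73 234 mid [475.5 -68.5] mean [471.  -69.7] ang 0.258 len 172
spanner_22_center 0.76 5258 mid [ 501.4 -199.8] mean [ 510.8 -197.2] ang 0.269 len 231
spanner_17_center 0.92 4033 mid [ 490.6 -135.4] mean [ 502.3 -132.1] ang 0.271 len 216
spanner_17_center 0.34 3001 mid [ 488.2 -130.1] mean [ 490.3 -129.6] ang 0.248 len 88
spanner_13_center 0.8 2387 mid [471.9 -71.9] mean [478.9 -70. ] ang 0.266 len 171
```

View pics/d.png

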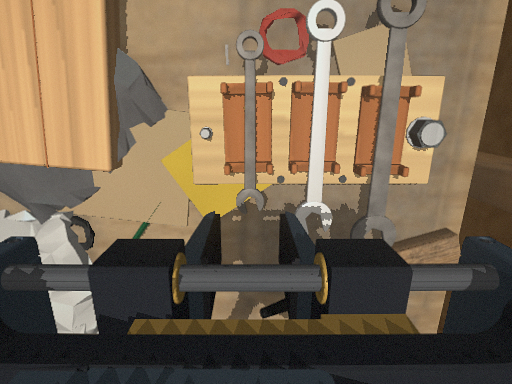

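All three spanners lie in their cradles in the right order: 13 by the small bolt (206,133), 17 in the middle, 22 by the big bolt (425,133). They measure centred to within a few mm and parallel, so I'm handing in.

```bash
python3 -c "
from station import *
print(sign_off())"
```

```text
the job is handed in; nothing more can be done
None
```

The job is handed in (no verdict was returned): the last pictures show the 22 mm spanner by the big bolt, the 17 mm in the middle cradle and the 13 mm by the small bolt, each in its notches and centred to within a few mm. The arm never touched the block or jar, and the clock read about 25 s.

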